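# Fetch the thin sharpening plate off the plank and clamp it in the stone holder

## Task

Get the peeling knives' sharpening plate ready: it is too thin to pick up where it lies flat on the plank, so slide it along the wood until about a third of it sticks out over the plank's edge, and take hold of it there. Lay it flat and straight on the two rails of the stone holder, between the stop and the sliding jaw, and only then push the jaw up against it so that the plate is held snugly between jaw and stop. Do not let the plate drop to the table, and leave the fruit, tools and other things where they are.

Things in the scene. Friction and masses are not known exactly. Their poses are not given: they have to be found in the camera images.
- plate: thin flat steel sharpening plate with a pattern of dark dots, 150 x 50 x 3 mm, 0.17 kg. Origin at the centre of its underside; x along its 150 mm length, y along its 50 mm width, z up. It starts lying flat on the plank and slides on it fairly easily (friction about 0.35)
- plate_end_a (a point): middle of the plate's short end face at its +x end (75 mm from its centre)
- plate_end_b (a point): middle of the plate's short end face at its -x end
- plank: worn wooden plank on two cleats, fixed; 260 mm (its x) by 400 mm (its y), flat top 55 mm above the table. Origin at table height under its centre, z up. The plate lies nearer its -y end, which is clear; a papaya lies across its +y end. All round its -y end there is open air down to the table, 55 mm below the top
- holder: low stone holder, fixed to the table: two parallel aluminium rails along its x (outer faces 36 mm apart, tops 55 mm above the table, 284 mm long) on black end blocks (52 mm wide, up to 45 mm high; rubber feet 62 mm wide). The steel stop at its +x end is fixed on the rails: 46 mm wide, 3 mm high, its inner face at x = +115 mm. The jaw slides on the rails at the -x side. Origin at table height under its centre, z up
- jaw (a joint): travel of the sliding jaw towards the stop (m): 0 is fully open, with 220 mm between jaw and stop; the opening shrinks by the travel, so the jaw meets a 150 mm plate that lies against the stop at 0.070. It slides stiffly (about 3 N) and stays where it is pushed
- jaw_pad (a point): middle of the outer face of the jaw's upright push plate, 18 mm above the rails' tops (the push plate is 46 mm wide, 12 mm thick and 30 mm high above the rails); push it along the holder's +x to close the jaw. The jaw's inner face lies 36 mm from here towards the stop and is 3 mm high
- papaya_1: whole green papaya, 190 x 94 x 94 mm, lying across the +y end of the plank; origin under its middle
- papaya_2: small peeled papaya, 160 x 80 x 80 mm, lying on the table beyond the plank; origin under its middle
- peeler: Y-shaped hand peeler, 140 mm long, 12 mm tall, lying on the plank on the +x side of the plate; origin under its neck
- knife: kitchen knife with black handle, 280 mm long, 16 mm tall, lying on the table near the robot; origin at its middle
- stone: thick two-layer sharpening stone, 150 x 50 x 25 mm, lying on the table; origin under its middle. Not the plate
- spray: upright trigger spray bottle, 190 mm tall, 66 mm across; origin under its middle
Things that resemble listed ones, but are neither listed nor needed, are in the scene too. There is more than one size of the plate; the one meant has the size given above.

How it is judged:
By the outcome, as a careful person would: the job done as asked, in the order asked, and still so for the second after the job is handed in, with the robot touching nothing.
It also fails if it takes over 64 s, if anything falls off the work surface, if the arm or the gripper's body presses on something with over 40 N, if the wrist force passes 120 N, or if a joint passes its speed limit or range.

## Robot

A 6-joint arm with a two-finger parallel gripper is mounted at the origin on the work surface. World frame = base frame: x ahead of the robot, y to its left, z up, the work surface at z = 0. Lengths are in mm, angles in degrees, forces in N, time in s.
With the tool pointing down it reaches from about 250 to 800 mm from the base axis. Payload 3.9 kg.
Tool frame: the origin (TCP) lies midway between the tips of the shut fingers; the grasp point (between the pads) lies 19 mm behind it; x points along the fingers, y is the direction in which the jaws open and shut, and the axes are right-handed (so a half turn about x gives the same grasp; the last joint's range is limited). The gripper opens to 85 mm and grips with 20 to 120 N. Pads are 22 mm wide; open, the fingers measure 114 mm over their backs; the gripper's body (76 mm by 85 mm) begins 54 mm behind the grasp point. The pads swing forward as they close: fully open they stand 13 mm farther back than shut.
Start: joints at [76.948, 14.897, -7.913, 67.191, 0, 90], TCP at [118.559, 511.428, 231.304] pointing down, gripper open.
Joint ranges: [-159.42, 159.42], [-47.68, 98.78], [-73.54, 78.23], [-108.79, 121.32], [-90, 84.71], [-180, 180]. Speed limits (degrees/s): [147.25, 147.25, 180, 180, 180, 180].

## Interface

Orientations are given as a 3x3 rotation matrix whose columns are the frame's x, y, z axes.
In Python, from rig import r gives the robot as it stands.
- The arm moves only by the tool carry_out, never from a script. Its arguments are lists of equal length, an entry for each row: "fingers": the closure, from 0 (fully open) to 1 (shut); "travel": the shift along the world's x, y, z in mm, a list of three; "rot": the turn, a rotation vector about the world's x, y, z in rad, a list of three. In form: {"fingers": [fingers, ...], "travel": [[tx, ty, tz], ...], "rot": [[wx, wy, wz], ...]}. A call has 1 to 12 rows; each row shifts and turns the commanded pose from where the row before left it; what a row does not reach is not made up. A row lasts 1/8 s, in which the tool goes at most 62.5 mm and 10.7 degrees, less where a joint would pass 70% of its speed; a pose out of reach is approached as far as the arm can. A call is refused whole if a number of a shift passes 62.5 or a number of a turn 0.188, either way. A call with a gripper value outside its range is refused whole. The fingers move at their own pace and stop on an object; the grip force is fixed at half the most. Time passes only in rows, so rows that do not move let the fingers close. It gives the time, the measured TCP pose, the force and the opening at its end, in the units of the state.
- r.sense(): the state, without advancing time (a new reading comes with each control period).
- r.snapshot(name): name is "scene" or "side" or "wrist"; returns a dict with "color" (384x512x3 uint8, red, green, blue), "K" (3x3 intrinsics, pixels), "R" (3x3) and "t" (3): a world point X has camera coordinates R X + t. Camera axes: x right, y down, z forward; pixel columns grow to the right and rows downward; lengths in mm; the calibration is good to about 2 mm. A picture is of the moment at which its call begins. There is no depth.
- r.close_job(): hands the job in, once; it reports no verdict.
Trained networks look in a picture, given as the dict that the camera call returned (one of the last four; its "shot" number tells which), for a name from the list of things; names that differ only in an ending like _2 or _b are one class to them, and where a whole thing is asked for, a point or a joint stands for the part that bears it (a point fixed in the world has none). Each returns a list of dicts, best first, with "conf" (0 to 1); they miss things now and then, are a little off and sometimes report something else, mostly with a low value. They report only what shows in the picture. A call takes as long as a camera call. They do not tell look-alikes from the thing itself.
- r.look_for(picture, query): "at" ([x, y, z] in mm, in the coordinates of the camera as it stood for that picture, good to about 4 mm: the middle of the surface that is visible of it).
- r.trace(picture, query): "region" (384x512 bool, what is visible of it).
- r.place_of(picture, query): "at" ([x, y, z] in mm, in the coordinates of the camera as it stood for that picture, good to about 4 mm: a listed point, or the origin of a listed thing).
The state is a dict: "time": time; "q": joint angles; "dq": joint speeds; "effort": joint torques, N m; "tool_pos": TCP position; "ee_rot": TCP orientation; "force": force on the tool from outside, world axes, zero at the start; "moment": the same for the moment, N m; "width": finger opening in mm.
Only numpy, scipy, OpenCV 4.12 (cv2) and the standard library are available. Lean on these libraries where they do the work, as an engineer would, in place of code of your own. Each camera call takes 0.05 s, during which the arm holds its last target.

## Working session

There is one attempt and no reset: what is moved stays moved. The work goes in short steps, Python scripts to look and compute and a tool call to move; the robot and the scene stay as the last step left them, time stands still between calls to the robot, and variables do not carry over. Pictures are saved under pics/ and viewed, and the job is handed in when it is done.

Besides the shell and the picture viewer there is one more tool, called after ">>>" as name(argument=value, ...), one argument or row to a line, values as JSON. carry_out: Moves the arm, as the interface text tells. Its arguments: {"type":"object","properties":{"fingers":{"type":"array","items":{"type":"number"}},"travel":{"type":"array","items":{"type":"array","items":{"type":"number"}}},"rot":{"type":"array","items":{"type":"array","items":{"type":"number"}}}},"required":["fingers","travel","rot"]}

```bash
ls; mkdir -p pics
cat > h.py <<'E'
import numpy as np, cv2
from rig import r
def save(p,n,s=1.5):
    im=cv2.cvtColor(p["color"],cv2.COLOR_RGB2BGR)
    cv2.imwrite("pics/%s.png"%n,cv2.resize(im,None,fx=s,fy=s,interpolation=cv2.INTER_CUBIC))
def w(p,c): return np.array(p["R"]).T@(np.array(c)-np.array(p["t"]))
def ray(p,u,v,z):
    K=np.array(p["K"]);R=np.array(p["R"]);t=np.array(p["t"])
    d=R.T@np.linalg.inv(K)@np.array([u,v,1.]);o=-R.T@t
    return o+d*(z-o[2])/d[2]
def px(p,X):
    c=np.array(p["K"])@(np.array(p["R"])@np.array(X)+np.array(p["t"]));return c[:2]/c[2]
E
python3 - <<'E'
from h import *
s=r.sense();print(s["time"],s["tool_pos"],s["width"],s["ee_rot"],s["force"])
for n in ["scene","side"]:
    p=r.snapshot(n);save(p,n+"0")
    print(n,"cam",-np.array(p["R"]).T@p["t"])
    for q in ["plate","plate_end_a","plate_end_b","plank","holder","jaw_pad","peeler","stone"]:
        print(q,[(round(d["conf"],2),w(p,d["at"]).round(0).tolist()) for d in r.place_of(p,q)])
print(r.sense()["time"])
E
```

```text
pics
0.0 [118.38492745 510.76475288 230.46099272] 85.36090903226551 [[-4.51879026e-04  2.25780327e-01  9.74178136e-01]
 [-1.93843428e-03  9.74176207e-01 -2.25780779e-01]
 [-9.99998019e-01 -1.99040589e-03 -2.54947097e-06]] [-0.66910389 -0.16498789  0.15075747]
scene cam [1122.41201592  724.7015342  1493.65765893]
plate [(0.77, [221.0, 351.0, 1.0]), (0.68, [537.0, 237.0, 56.0]), (0.47, [370.0, -145.0, 0.0])]
plate_end_a [(0.91, [528.0, 160.0, 54.0]), (0.89, [549.0, 311.0, 57.0]), (0.87, [200.0, 248.0, 6.0]), (0.65, [239.0, 450.0, 1.0])]
plate_end_b [(0.91, [528.0, 160.0, 54.0]), (0.89, [549.0, 311.0, 57.0]), (0.87, [200.0, 248.0, 6.0]), (0.65, [239.0, 450.0, 1.0])]
plank [(0.87, [534.0, 309.0, -2.0])]
holder [(0.6, [593.0, -218.0, -2.0])]
jaw_pad [(0.63, [577.0, -340.0, 75.0])]
peeler [(0.79, [631.0, 263.0, 55.0])]
stone [(0.93, [749.0, -178.0, -1.0])]
side cam [ 451.46938895 -911.47170309  902.97651556]
plate [(0.88, [537.0, 234.0, 56.0]), (0.65, [217.0, 356.0, 1.0]), (0.58, [749.0, -176.0, -5.0])]
plate_end_a [(0.86, [233.0, 453.0, -1.0]), (0.81, [523.0, 163.0, 58.0]), (0.73, [544.0, 309.0, 54.0]), (0.68, [196.0, 253.0, 1.0])]
plate_end_b [(0.86, [233.0, 453.0, -1.0]), (0.81, [523.0, 163.0, 58.0]), (0.73, [544.0, 309.0, 54.0]), (0.68, [196.0, 253.0, 1.0])]
plank [(0.62, [537.0, 234.0, 56.0]), (0.56, [529.0, 307.0, -1.0]), (0.47, [524.0, 161.0, 57.0])]
holder [(0.63, [587.0, -219.0, -4.0])]
jaw_pad [(0.76, [575.0, -342.0, 77.0])]
peeler [(0.68, [631.0, 265.0, 57.0])]
stone [(0.98, [751.0, -177.0, -4.0])]
0.9
```

View pics/scene0.png

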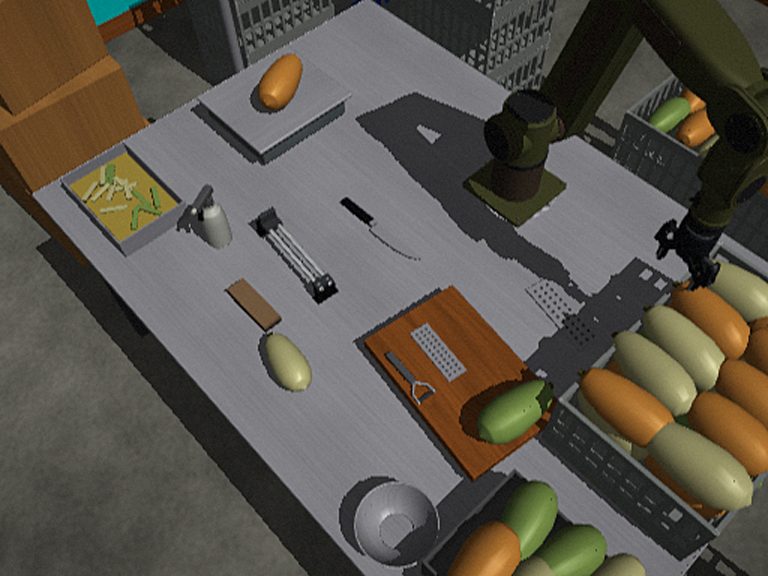

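View pics/side0.png

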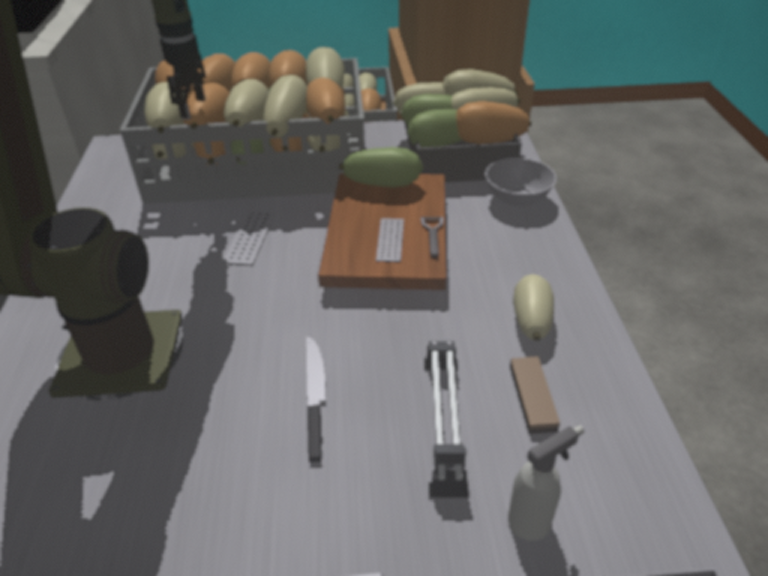

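The plate meant lies on the plank, around px (440,352) in the scene picture. The larger dotted plate on the table near the robot, around (560,305), is a look-alike. The holder runs along world −y/+y with its jaw at the far −y end. I'm moving over the plate to get a wrist view.

>>> carry_out(
  fingers=[0,0,0,0,0,0,0,0,0,0,0,0],
  travel=[
    [20,-10,30],
    [30,-20,20],
    [35,-25,10],
    [38,-25,10],
    [38,-25,10],
    [38,-25,5],
    [38,-25,5],
    [38,-25,0],
    [38,-25,0],
    [38,-25,0],
    [38,-25,0],
    [31,-15,0],
  ],
  rot=[
    [0,0,-0.123],
    [0,0,-0.123],
    [0,0,-0.123],
    [0,0,-0.123],
    [0,0,-0.123],
    [0,0,-0.123],
    [0,0,-0.123],
    [0,0,-0.123],
    [0,0,-0.123],
    [0,0,-0.123],
    [0,0,-0.123],
    [0,0,-0.123],
  ],
)

```text
time: 2.4
tool_pos: [540.0, 240.1, 321.3]
ee_rot: [[0.0, 0.99, -0.138], [-0.0, -0.138, -0.99], [-1.0, 0.0, 0.0]]
force: [0.7, 0.4, -0.3]
width: 85.4
```

Run:
```python
from h import *
s=r.sense();print(s["time"],s["tool_pos"],s["q"],np.degrees(np.arctan2(s["ee_rot"][1][1],s["ee_rot"][0][1])))
p=r.snapshot("wrist");save(p,"w0")
np.savez("w0.npz",**{k:p[k] for k in "color K R t".split()})
for q in ["plate","plate_end_a","plank","papaya_1","peeler"]:
        print(q,[(round(d["conf"],2),w(p,d["at"]).round(0).tolist()) for d in r.place_of(p,q)])
```

```text
2.4 [539.97874086 240.07560754 321.27151853] [ 2.39734698e+01  2.07012631e+01  1.37999516e+01  8.30900579e+01
 -6.35372993e-03  1.21903819e+02] -7.93034913927403
plate [(0.75, [222.0, 352.0, -2.0]), (0.73, [541.0, 236.0, 57.0])]
plate_end_a [(0.89, [244.0, 457.0, 1.0]), (0.72, [201.0, 251.0, 1.0]), (0.6, [546.0, 313.0, 57.0])]
plank [(0.89, [535.0, 310.0, -4.0])]
papaya_1 [(0.9, [797.0, 6.0, -3.0]), (0.65, [550.0, 308.0, 57.0])]
peeler [(0.67, [635.0, 262.0, 57.0])]
```

View pics/w0.png

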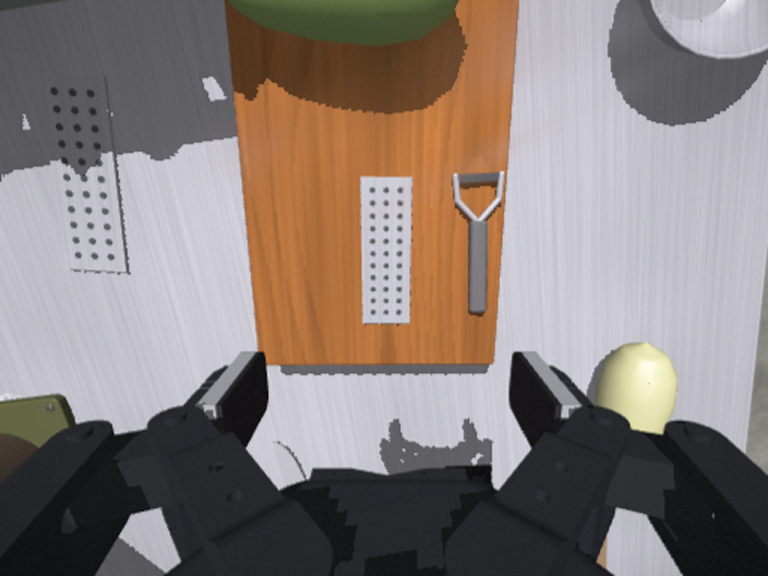

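The plate's corners are at about (361,177), (411,177), (411,323) and (362,323). The plank's −y edge runs from (262,364) to (494,362), and the peeler is at (478,245). I'll compute positions from these.

Run:
```python
from h import *
p=np.load("w0.npz")
for n,(u,v),z in [("tl",(361,177),58),("tr",(411,177),58),("br",(410.5,323),58),("bl",(362,323),58),("pl",(262,364),55),("pr",(494,362),55),("pk TL",(231,50),55),("pk TR",(516,50),55)]:
    print(n,ray(p,u/1.5,v/1.5,z).round(1))
im=p["color"].astype(int)
# segment plate: gray bright within window
sub=np.zeros(im.shape[:2],bool);sub[110:225,230:285]=1
m=((im.max(2)-im.min(2))<40)&sub
m=cv2.morphologyEx(m.astype(np.uint8),cv2.MORPH_CLOSE,np.ones((7,7)))
c=max(cv2.findContours(m,0,1)[0],key=cv2.contourArea)
P=np.array([ray(p,u,v,58)[:2] for (u,v) in c[:,0]],np.float32)
(cx,cy),(a,b),t=cv2.minAreaRect(P);print(cx,cy,a,b,t)
print("TCP dir check px of tcp", px(p,[540,240,321])*1.5)
```

```text
tl [524.4 311.3  58. ]
tr [572.2 304.7  58. ]
br [553.3 156.3  58. ]
bl [502.3 163.4  58. ]
pl [385.4 130.1  55. ]
pr [638.8  97.3  55. ]
pk TL [425.3 436.4  55. ]
pk TR [679.6 401.1  55. ]
537.6567993164062 234.254638671875 149.19593811035156 50.790184020996094 81.85738372802734
TCP dir check px of tcp [386.38619405 359.91020354]
```

Run:
```python
from h import *
p=np.load("w0.npz")
print("wcam",-p["R"].T@p["t"])
q=r.snapshot("scene")
for n in["papaya_1","spray","jaw_pad","holder"]:
  print(n,[(round(d["conf"],2),w(q,d["at"]).round(0).tolist()) for d in r.place_of(q,n)])
for v in (45,):
  for z in(80,102,130): print(z,ray(p,345/1.5,v/1.5,z).round(0))
```

```text
wcam [549.77225473 306.54506616 463.86826075]
papaya_1 [(0.81, [534.0, 461.0, 54.0]), (0.77, [794.0, 12.0, 1.0]), (0.71, [537.0, 236.0, 58.0])]
spray [(0.56, [687.0, -409.0, 2.0])]
jaw_pad [(0.43, [579.0, -341.0, 74.0])]
holder [(0.87, [588.0, -217.0, -1.0])]
80 [529. 419.  80.]
102 [530. 412. 102.]
130 [532. 404. 130.]
```

>>> carry_out(
  fingers=[0.62,0.62,0.62,0.62,0.62,0.62,0.62,0.62,0.62],
  travel=[
    [3,24,-10],
    [3,24,-25],
    [3,24,-30],
    [3,23,-35],
    [0,0,-35],
    [0,0,-35],
    [0,0,-30],
    [0,0,-30],
    [0,0,-15],
  ],
  rot=[
    [0,0,0],
    [0,0,0],
    [0,0,0],
    [0,0,0],
    [0,0,0],
    [0,0,0],
    [0,0,0],
    [0,0,0],
    [0,0,0],
  ],
)

```text
time: 4.08
tool_pos: [548.9, 337.0, 73.7]
ee_rot: [[-0.003, 0.991, -0.131], [-0.001, -0.131, -0.991], [-1.0, -0.003, 0.002]]
force: [0.2, -0.4, 0.1]
width: 32.8
```

Run:
```python
from h import *
p=r.snapshot("wrist");save(p,"w1")
p=r.snapshot("side");save(p,"s1")
c=px(p,[545,300,60]);x,y=int(c[0]),int(c[1])
im=cv2.cvtColor(p["color"],cv2.COLOR_RGB2BGR)[max(0,y-60):y+60,max(x-80,0):x+80]
cv2.imwrite("pics/s1c.png",cv2.resize(im,None,fx=5,fy=5,interpolation=2)[:600,:800])
```

```text
(no output)
```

View pics/w1.png

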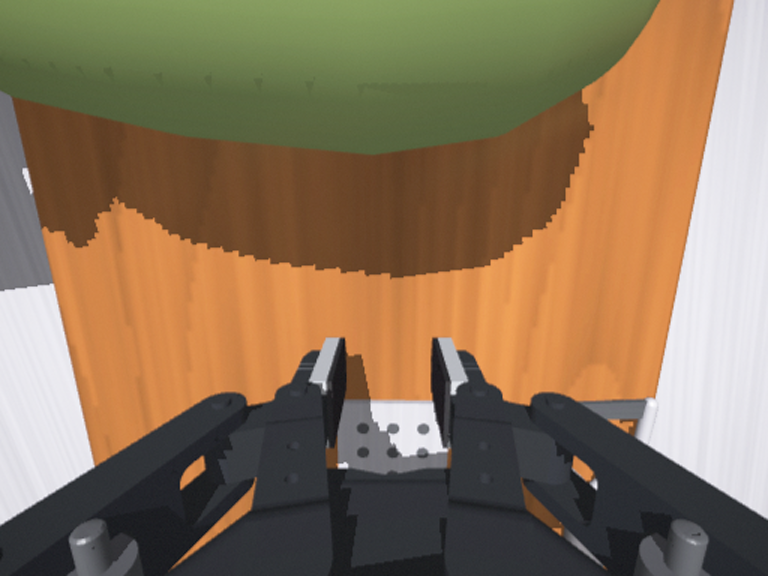

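View pics/s1c.png

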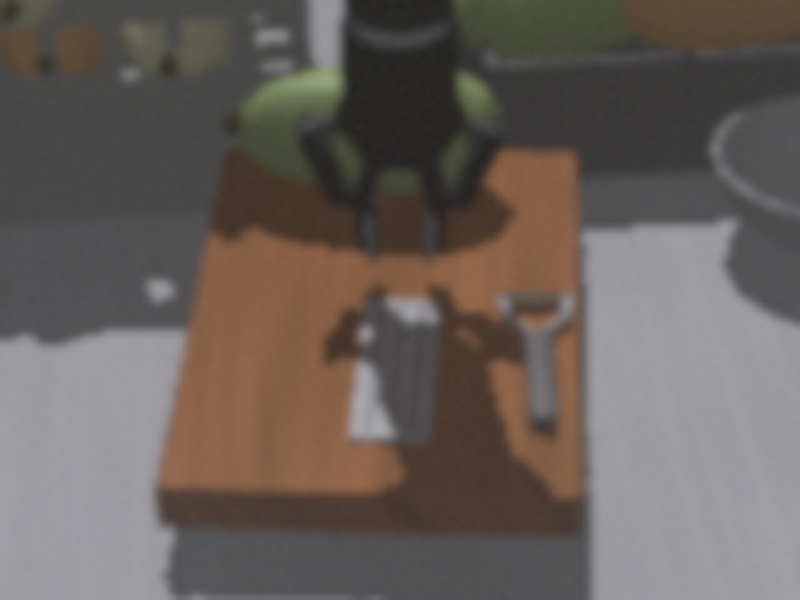

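The two-finger fork sits straight behind the plate's far end, clear of the papaya and the peeler. Next I'll lower it to touch the plank.

>>> carry_out(
  fingers=[0.62,0.62,0.62,0.62],
  travel=[
    [2,0,-8],
    [0,0,-6],
    [0,0,-3],
    [0,0,0],
  ],
  rot=[
    [0,0,0],
    [0,0,0],
    [0,0,0],
    [0,0,0],
  ],
)

```text
time: 4.68
tool_pos: [552.5, 336.4, 59.4]
ee_rot: [[-0.0, 0.991, -0.133], [0.0, -0.133, -0.991], [-1.0, -0.0, -0.0]]
force: [-0.1, -0.3, 0.5]
width: 32.4
```

>>> carry_out(
  fingers=[0.62,0.62],
  travel=[
    [0,0,-2],
    [0,0,0],
  ],
  rot=[
    [0,0,0],
    [0,0,0],
  ],
)

```text
time: 4.92
tool_pos: [552.5, 336.4, 57.3]
ee_rot: [[0.0, 0.991, -0.133], [0.0, -0.133, -0.991], [-1.0, 0.0, -0.0]]
force: [-0.8, 0.3, -0.8]
width: 32.4
```

>>> carry_out(
  fingers=[0.62,0.62],
  travel=[
    [0,0,-2],
    [0,0,0],
  ],
  rot=[
    [0,0,0],
    [0,0,0],
  ],
)

```text
time: 5.18
tool_pos: [552.4, 336.3, 55.1]
ee_rot: [[-0.0, 0.991, -0.133], [-0.0, -0.133, -0.991], [-1.0, -0.0, 0.0]]
force: [0.4, 0.1, 0.6]
width: 32.5
```

>>> carry_out(
  fingers=[0.62,0.62],
  travel=[
    [0,0,-1.5],
    [0,0,0],
  ],
  rot=[
    [0,0,0],
    [0,0,0],
  ],
)

```text
time: 5.42
tool_pos: [552.6, 336.5, 54.4]
ee_rot: [[0.0, 0.991, -0.133], [0.0, -0.133, -0.991], [-1.0, 0.0, -0.0]]
force: [-1.4, 0.4, 4.8]
width: 32.3
```

>>> carry_out(
  fingers=[0.62,0.62],
  travel=[
    [0,0,-1.5],
    [0,0,0],
  ],
  rot=[
    [0,0,0],
    [0,0,0],
  ],
)

```text
time: 5.68
tool_pos: [552.7, 336.5, 54.4]
ee_rot: [[0.001, 0.991, -0.133], [0.001, -0.133, -0.991], [-1.0, 0.001, -0.001]]
force: [-3.5, -1.4, 11.8]
width: 32.5
```

>>> carry_out(
  fingers=[0.62,0.62],
  travel=[
    [0,0,-1.5],
    [0,0,0],
  ],
  rot=[
    [0,0,0],
    [0,0,0],
  ],
)

```text
time: 5.92
tool_pos: [552.7, 336.5, 54.3]
ee_rot: [[0.002, 0.991, -0.133], [0.001, -0.133, -0.991], [-1.0, 0.002, -0.001]]
force: [-5.0, -3.7, 19.2]
width: 32.4
```

Contact is at TCP z 54.4. I'll lift 4 mm on command, about 1 mm off the wood, and push along the plate's axis.

>>> carry_out(
  fingers=[0.62,0.62,0.62,0.62,0.62,0.62,0.62,0.62,0.62,0.62,0.62,0.62],
  travel=[
    [0,0,4],
    [0,0,0],
    [-1.1,-8,0],
    [-1.1,-8,0],
    [-1.1,-8,0],
    [-1.1,-8,0],
    [-1.1,-8,0],
    [-1.1,-8,0],
    [-1.1,-8,0],
    [-1.1,-8,0],
    [-1.1,-8,0],
    [0,0,0],
  ],
  rot=[
    [0,0,0],
    [0,0,0],
    [0,0,0],
    [0,0,0],
    [0,0,0],
    [0,0,0],
    [0,0,0],
    [0,0,0],
    [0,0,0],
    [0,0,0],
    [0,0,0],
    [0,0,0],
  ],
)

```text
time: 7.42
tool_pos: [542.3, 263.4, 54.7]
ee_rot: [[-0.001, 0.991, -0.133], [-0.001, -0.133, -0.991], [-1.0, -0.0, 0.001]]
force: [0.7, -0.2, -0.2]
width: 32.2
```

Run:
```python
from h import *
for n in ("side","scene"):
    p=r.snapshot(n)
    print([(round(d["conf"],2),w(p,d["at"]).round(0).tolist()) for d in r.place_of(p,"plate_end_a")])
    c=px(p,[530,200,60]);x,y=int(c[0]),int(c[1])
    im=cv2.cvtColor(p["color"],cv2.COLOR_RGB2BGR)[max(0,y-60):y+60,max(x-80,0):x+80]
    cv2.imwrite("pics/%s2c.png"%n,cv2.resize(im,None,fx=5,fy=5,interpolation=2)[:600,:800])
```

```text
[(0.9, [536.0, 255.0, 54.0]), (0.8, [519.0, 103.0, 57.0]), (0.7, [234.0, 453.0, 1.0]), (0.63, [195.0, 250.0, 4.0])]
[(0.92, [542.0, 255.0, 58.0]), (0.8, [237.0, 450.0, 1.0]), (0.77, [199.0, 253.0, 6.0]), (0.65, [522.0, 105.0, 55.0])]
```

View pics/side2c.png

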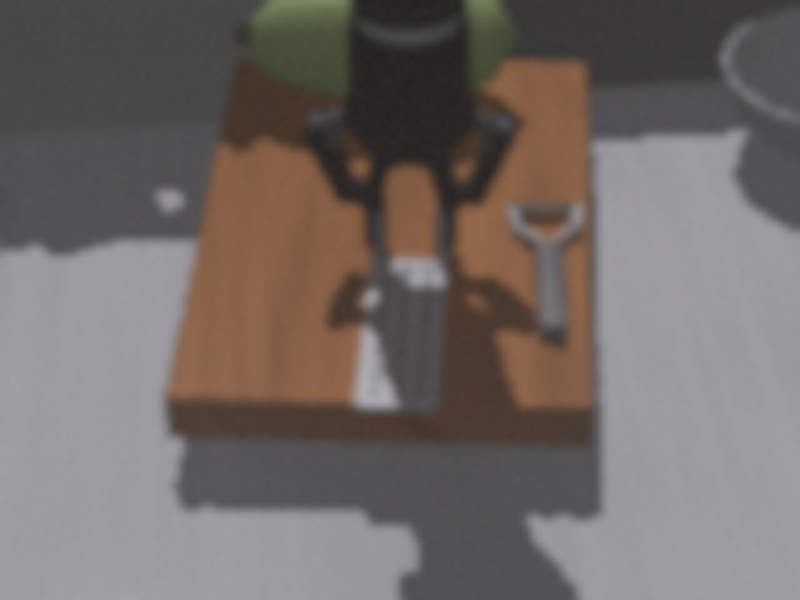

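View pics/scene2c.png

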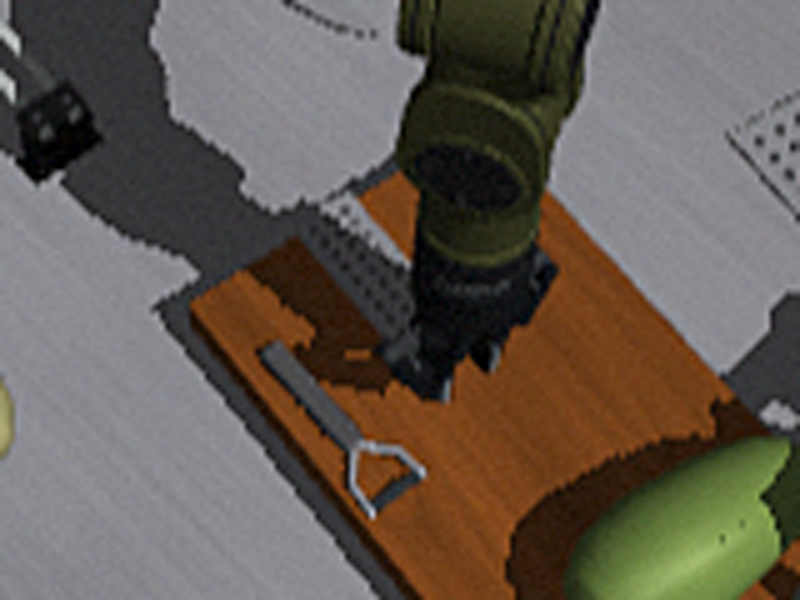

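The plate's near end is now just past the plank edge, at about px (400,408) in the side crop, overhanging by roughly 8 mm. The push is straight, so I'll give it 43 mm more.

>>> carry_out(
  fingers=[0.62,0.62,0.62,0.62,0.62,0.62,0.62,0.62],
  travel=[
    [-0.9,-6.5,0],
    [-0.9,-6.5,0],
    [-0.9,-6.5,0],
    [-0.9,-6.5,0],
    [-0.9,-6.5,0],
    [-0.9,-6.5,0],
    [-0.6,-4,0],
    [0,0,0],
  ],
  rot=[
    [0,0,0],
    [0,0,0],
    [0,0,0],
    [0,0,0],
    [0,0,0],
    [0,0,0],
    [0,0,0],
    [0,0,0],
  ],
)

```text
time: 8.62
tool_pos: [536.5, 220.8, 54.8]
ee_rot: [[-0.0, 0.991, -0.133], [-0.001, -0.133, -0.991], [-1.0, -0.0, 0.001]]
force: [0.3, -0.3, 0.8]
width: 32.3
```

>>> carry_out(
  fingers=[0.62,0.62,0.4,0.0,0,0,0,0,0,0],
  travel=[
    [1,8,2],
    [1,5,8],
    [0,0,35],
    [0,0,50],
    [0,-10,50],
    [-3,-40,50],
    [-4,-50,20],
    [-3,-40,0],
    [0,-5,0],
    [0,0,0],
  ],
  rot=[
    [0,0,0],
    [0,0,0],
    [0,0,0],
    [0,0,0],
    [0,0,0],
    [0,0,0],
    [0,0,0],
    [0,0,0],
    [0,0,0],
    [0,0,0],
  ],
)

```text
time: 9.88
tool_pos: [528.9, 90.8, 268.8]
ee_rot: [[0.0, 0.991, -0.133], [0.001, -0.133, -0.991], [-1.0, 0.0, -0.001]]
force: [0.1, 0.3, -0.0]
width: 85.6
```

Run:
```python
from h import *
p=r.snapshot("wrist");save(p,"w3")
np.savez("w3.npz",**{k:p[k] for k in "color K R t".split()})
p=r.snapshot("side");save(p,"s3")
np.savez("s3.npz",**{k:p[k] for k in "color K R t".split()})
print([(round(d["conf"],2),w(p,d["at"]).round(0).tolist()) for d in r.place_of(p,"plate_end_a")])
c=px(p,[530,140,60]);x,y=int(c[0]),int(c[1])
im=cv2.cvtColor(p["color"],cv2.COLOR_RGB2BGR)[max(0,y-60):y+60,max(x-80,0):x+80]
print(x-80,y-60)
cv2.imwrite("pics/s3c.png",cv2.resize(im,None,fx=5,fy=5,interpolation=2)[:600,:800])
```

```text
[(0.95, [512.0, 62.0, 57.0]), (0.84, [236.0, 451.0, 0.0]), (0.74, [530.0, 211.0, 56.0]), (0.69, [199.0, 254.0, 1.0])]
180 116
```

View pics/w3.png

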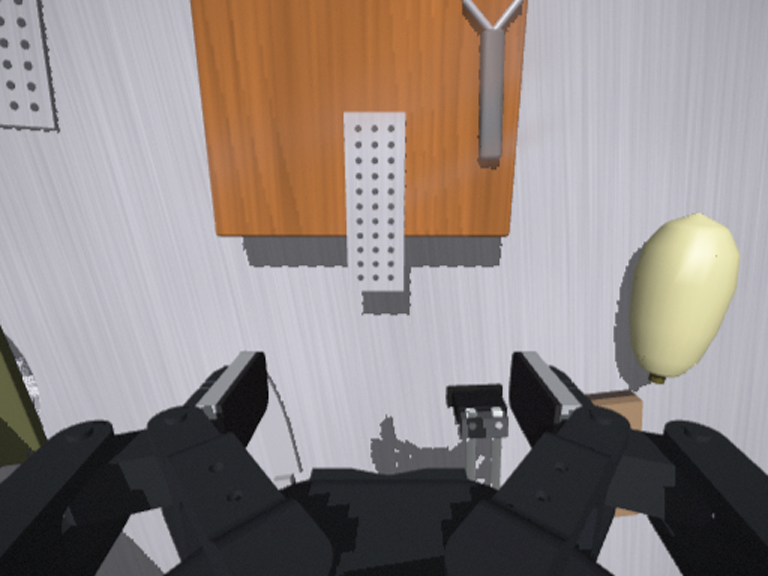

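View pics/s3c.png

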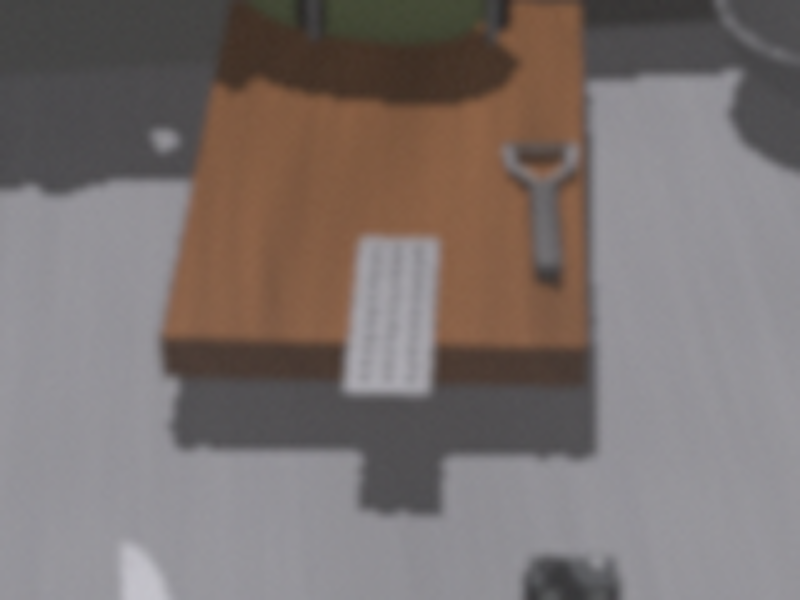

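The plate now overhangs straight. It spans rows 112–291 with the plank edge at row 236, so about 31 % (46 mm) sticks out. Next I'll measure its pose.

Run:
```python
from h import *
p=np.load("w3.npz")
for n,(u,v),z in [("tl",(344,112),58),("tr",(406,112),58),("br",(404,291),58),("bl",(346.5,291.5),58),("pl",(217,236),55),("pr",(510,236),55)]:
    print(n,ray(p,u/1.5,v/1.5,z).round(1))
im=p["color"].astype(int)
sub=np.zeros(im.shape[:2],bool);sub[60:198,222:278]=1
m=(im.min(2)>150)&sub; m[158:,:]&=True
for s in (p,):
  a=(sub&((im.max(2)-im.min(2))<40))[:150]
  m=np.zeros(im.shape[:2],np.uint8);m[:150]=a
  m=cv2.morphologyEx(m,cv2.MORPH_CLOSE,np.ones((7,7)))
  c=max(cv2.findContours(m,0,1)[0],key=cv2.contourArea)
  P=np.array([ray(p,u,v,58)[:2] for (u,v) in c[:,0]],np.float32)
  print(cv2.minAreaRect(P))
print(r.sense()["tool_pos"],r.sense()["time"])
```

```text
tl [510.2 213.3  58. ]
tr [559.9 206.7  58. ]
br [539.9  57.9  58. ]
bl [488.3  64.4  58. ]
pl [382.9 128.8  55. ]
pr [638.6  94.6  55. ]
((528.537841796875, 165.60166931152344), (89.16861724853516, 50.85142135620117), 82.51898193359375)
[528.79278987  91.57771703 268.28984558] 10.025
```

>>> carry_out(
  fingers=[0,0,0,0,0,0,0,0,0,0],
  travel=[
    [-5,-3,-20],
    [-6,-2,-40],
    [0,0,-45],
    [0,0,-45],
    [0,0,-30],
    [0,0,-20],
    [0,0,-15],
    [0,0,-10],
    [0,0,-7],
    [0,0,0],
  ],
  rot=[
    [0,0,0],
    [0,0,0],
    [0,0,0],
    [0,0,0],
    [0,0,0],
    [0,0,0],
    [0,0,0],
    [0,0,0],
    [0,0,0],
    [0,0,0],
  ],
)

```text
time: 11.28
tool_pos: [517.7, 85.5, 36.4]
ee_rot: [[-0.0, 0.991, -0.132], [-0.0, -0.132, -0.991], [-1.0, -0.0, 0.0]]
force: [1.0, -0.6, 0.6]
width: 85.0
```

Run:
```python
from h import *
p=r.snapshot("wrist");save(p,"w4")
p=r.snapshot("side")
c=px(p,[530,120,60]);x,y=int(c[0]),int(c[1])
im=cv2.cvtColor(p["color"],cv2.COLOR_RGB2BGR)[max(0,y-60):y+60,max(x-80,0):x+80]
cv2.imwrite("pics/s4c.png",cv2.resize(im,None,fx=5,fy=5,interpolation=2)[:600,:800])
```

```text
(no output)
```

View pics/w4.png

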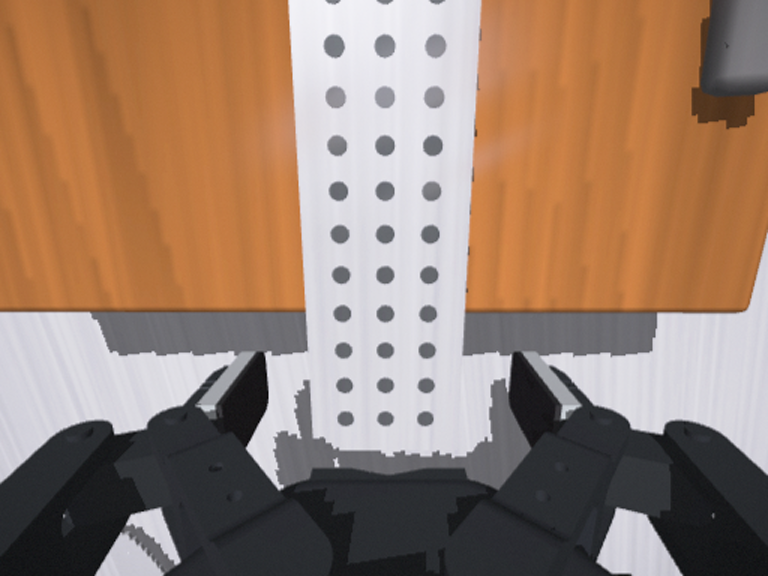

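View pics/s4c.png

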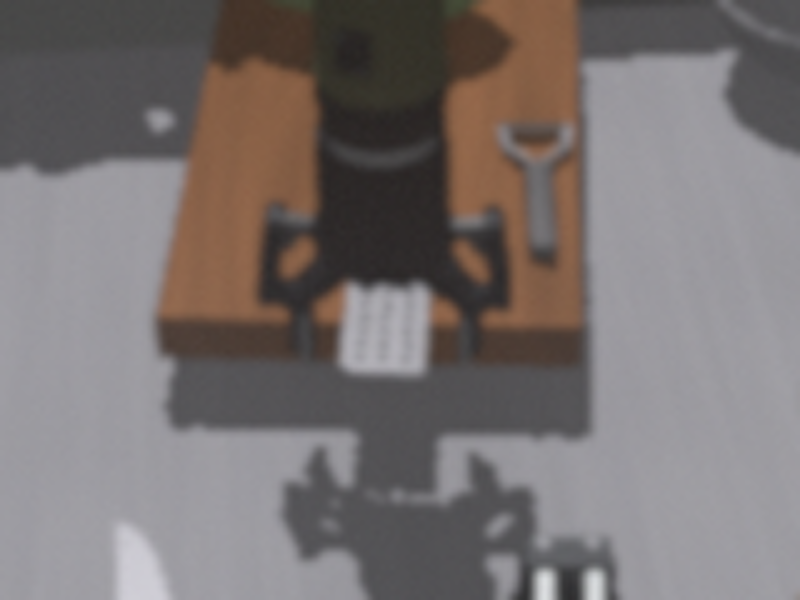

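The plate end sits centred between the open pads, with its edges at px 310 and 465, over open air. I'll close and lift a little.

>>> carry_out(
  fingers=[1,1,1,1,1,1,1,1],
  travel=[
    [0,0,0],
    [0,0,0],
    [0,0,0],
    [0,0,0],
    [0,0,0],
    [0,0,0],
    [0,0,0],
    [0,0,0],
  ],
  rot=[
    [0,0,0],
    [0,0,0],
    [0,0,0],
    [0,0,0],
    [0,0,0],
    [0,0,0],
    [0,0,0],
    [0,0,0],
  ],
)

```text
time: 12.38
tool_pos: [518.0, 85.4, 37.0]
ee_rot: [[0.001, 0.991, -0.133], [0.0, -0.133, -0.991], [-1.0, 0.001, -0.0]]
force: [-2.0, -0.7, 4.5]
width: 48.0
```

>>> carry_out(
  fingers=[1,1,1,1],
  travel=[
    [0,0,5],
    [0,0,5],
    [0,0,5],
    [0,0,0],
  ],
  rot=[
    [0,0,0],
    [0,0,0],
    [0,0,0],
    [0,0,0],
  ],
)

```text
time: 12.88
tool_pos: [518.1, 85.5, 51.9]
ee_rot: [[0.001, 0.991, -0.133], [0.0, -0.133, -0.991], [-1.0, 0.001, -0.0]]
force: [-0.1, 0.0, -2.0]
width: 47.7
```

Run:
```python
from h import *
p=r.snapshot("wrist");save(p,"w5")
p=r.snapshot("side");print(r.sense())
c=px(p,[530,120,60]);x,y=int(c[0]),int(c[1])
im=cv2.cvtColor(p["color"],cv2.COLOR_RGB2BGR)[max(0,y-60):y+60,max(x-80,0):x+80]
cv2.imwrite("pics/s5c.png",cv2.resize(im,None,fx=5,fy=5,interpolation=2)[:600,:800])
```

```text
{'time': 12.975, 'q': array([ 9.37207760e+00,  2.30775979e+01, -2.51054797e+01,  4.18157271e+01,
       -1.04894176e-03,  1.06992060e+02]), 'dq': array([ 3.89245761e-02,  1.90537308e-01, -1.85430929e-01,  8.78857430e-05,
       -7.85869297e-02,  2.50204831e-02]), 'effort': array([ 7.71455143e-05, -4.46028292e+01,  2.10362649e+01, -3.83123208e-02,
        9.92747094e-02,  3.54264657e-04]), 'tool_pos': array([517.72473083,  85.44362757,  51.54504829]), 'ee_rot': array([[ 2.35642515e-05,  9.91169354e-01, -1.32602078e-01],
       [-1.46659294e-05, -1.32602078e-01, -9.91169354e-01],
       [-1.00000000e+00,  2.53008967e-05,  1.14117511e-05]]), 'force': array([ 0.46399633,  0.29616865, -1.41689314]), 'moment': array([-0.12637229,  0.03533891,  0.02975455]), 'width': 47.753161362818474}
```

View pics/w5.png

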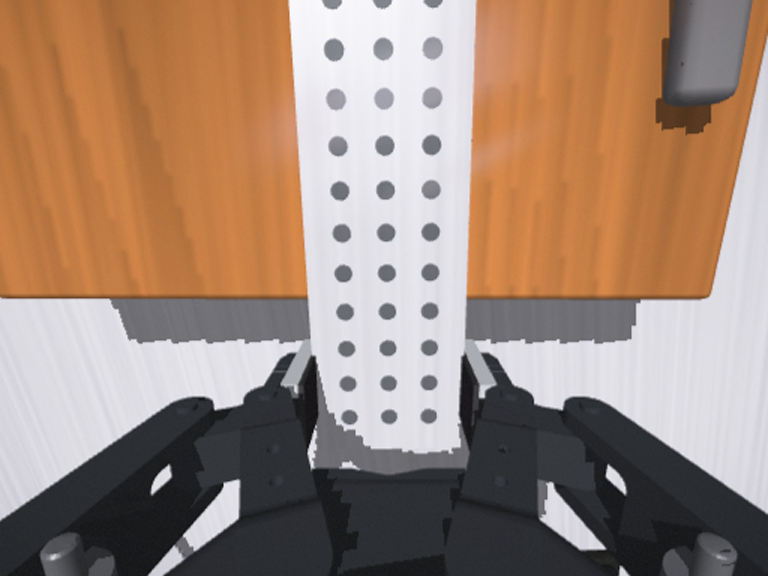

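View pics/s5c.png

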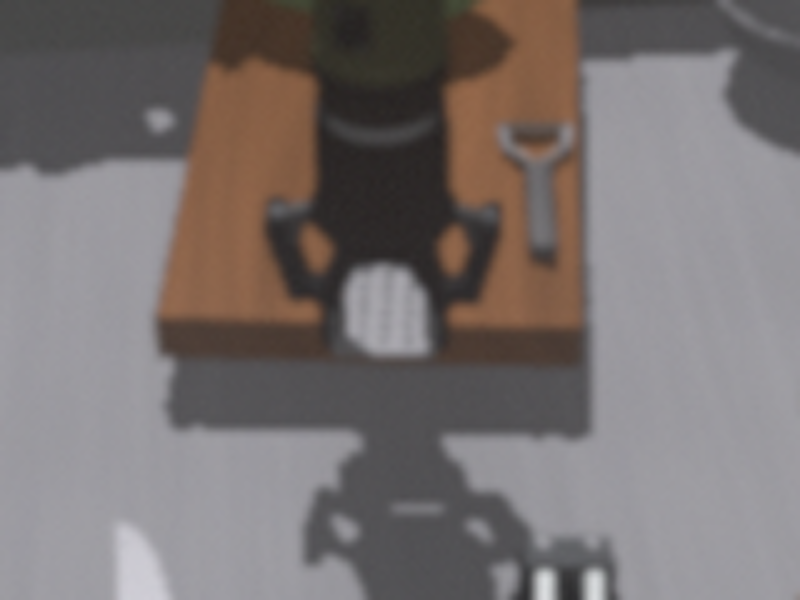

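The plate is held with a 48 mm opening and about 1.7 N of weight, and it looks level. I'll lift it and carry it beside the holder so the wrist camera can measure the holder past the plate.

>>> carry_out(
  fingers=[1,1,1,1,1,1,1,1,1,1,1,1],
  travel=[
    [0,0,15],
    [0,0,30],
    [0,-10,40],
    [-2,-25,40],
    [-2,-35,35],
    [-2,-40,25],
    [-3,-45,10],
    [-3,-45,0],
    [-3,-45,0],
    [-3,-45,0],
    [-2,-30,0],
    [0,0,0],
  ],
  rot=[
    [0,0,0],
    [0,0,0],
    [0,0,0],
    [0,0,0],
    [0,0,0],
    [0,0,0],
    [0,0,0],
    [0,0,0],
    [0,0,0],
    [0,0,0],
    [0,0,0],
    [0,0,0],
  ],
)

```text
time: 14.48
tool_pos: [497.5, -236.6, 247.2]
ee_rot: [[0.001, 0.991, -0.136], [-0.001, -0.136, -0.991], [-1.0, 0.001, 0.001]]
force: [0.6, 0.2, -0.9]
width: 47.9
```

Run:
```python
from h import *
p=r.snapshot("wrist");save(p,"w6")
np.savez("w6.npz",**{k:p[k] for k in "color K R t".split()})
for n in["holder","jaw_pad","plate_end_a"]:
  print(n,[(round(d["conf"],2),w(p,d["at"]).round(0).tolist()) for d in r.place_of(p,n)])
p=r.snapshot("side");save(p,"s6")
print([(round(d["conf"],2),w(p,d["at"]).round(0).tolist()) for d in r.place_of(p,"plate_end_a")])
```

```text
holder [(0.93, [592.0, -220.0, -1.0])]
jaw_pad [(0.7, [582.0, -335.0, 71.0])]
plate_end_a [(0.8, [494.0, -260.0, 271.0])]
[(0.91, [194.0, 248.0, 1.0]), (0.75, [233.0, 453.0, -1.0]), (0.65, [492.0, -256.0, 268.0])]
```

View pics/w6.png

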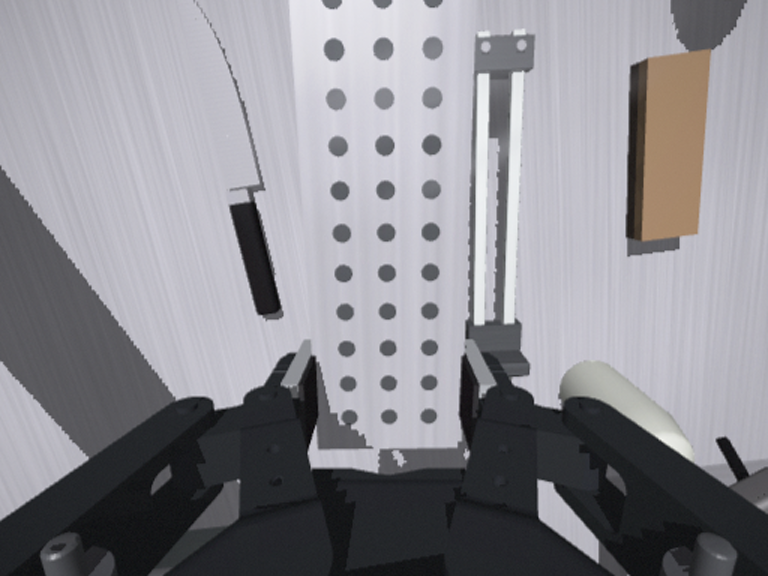

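View pics/s6.png

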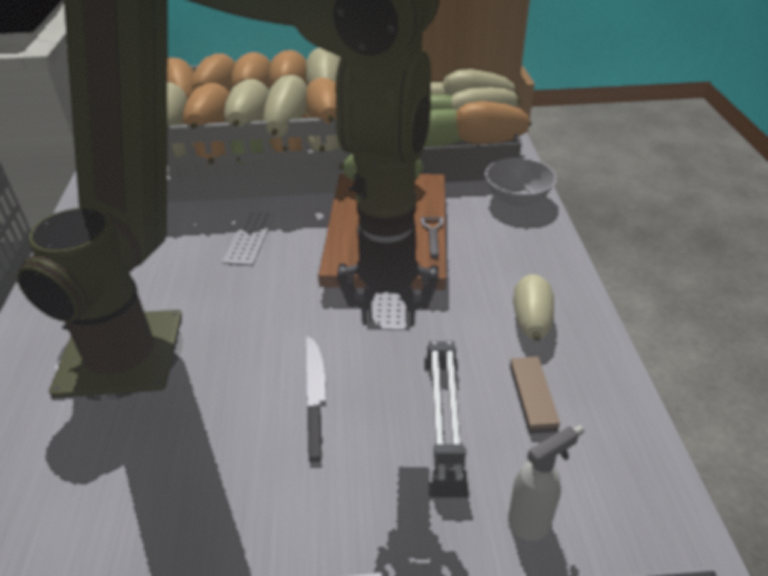

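The holder is beside the plate: stop at about (505,52), jaw at about (495,340), two white rails between them. I'll zoom in for accuracy.

Run:
```python
from h import *
p=np.load("w6.npz")
im=cv2.cvtColor(p["color"],cv2.COLOR_RGB2BGR)
a=im[15:75,300:370];b=im[195:255,300:370]
cv2.imwrite("pics/w6z.png",np.hstack([cv2.resize(a,(390,334),interpolation=0) if 0 else cv2.resize(a,(700//2*1,300),interpolation=0),cv2.resize(b,(350,300),interpolation=0)]))
```

```text
(no output)
```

View pics/w6z.png

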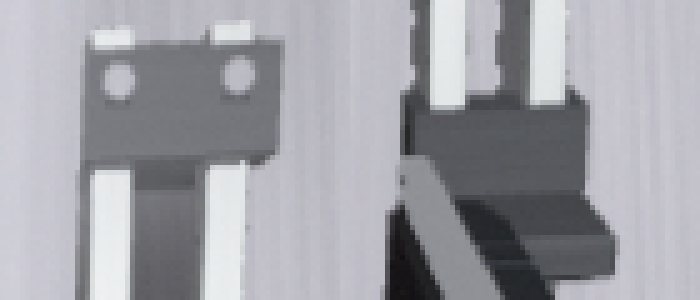

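Run:
```python
from h import *
p=np.load("w6.npz")
for n,u,v,z in [("stopL",316.6,47.2,58),("stopR",355.6,46,58),("railL top",318,48.5,55),("railR top",349,48.5,55),("railL bot",315.6,214.5,55),("railR bot",343,214.5,55),("jawL",312.6,215.3,58),("jawR",347,215,58)]:
    print(n,ray(p,u,v,z).round(1))
```

```text
stopL [ 581.6 -102.9   58. ]
stopR [ 624.6 -107.6   58. ]
railL top [ 583.7 -103.8   55. ]
railR top [ 618.2 -108.5   55. ]
railL bot [ 565.2 -300.5   55. ]
railR bot [ 600.9 -305.4   55. ]
jawL [ 560.7 -299.9   58. ]
jawR [ 605.2 -305.6   58. ]
```

The holder axis is at about 84.8°, with the stop's inner face at (601,−105) and the jaw's inner face at about (583,−303). That means the jaw stands about 20 mm closed. I'll go over the rails, turn +0.043 rad, and descend partway.

>>> carry_out(
  fingers=[1,1,1,1,1,1,1,1,1,1],
  travel=[
    [20,0,0],
    [30,1,0],
    [30,1,0],
    [12,0,-20],
    [0,0,-40],
    [0,0,-40],
    [0,0,-40],
    [0,0,-30],
    [0,0,-12],
    [0,0,0],
  ],
  rot=[
    [0,0,0.01],
    [0,0,0.01],
    [0,0,0.013],
    [0,0,0.01],
    [0,0,0],
    [0,0,0],
    [0,0,0],
    [0,0,0],
    [0,0,0],
    [0,0,0],
  ],
)

```text
time: 16.02
tool_pos: [588.5, -232.0, 63.5]
ee_rot: [[-0.003, 0.996, -0.09], [0.001, -0.09, -0.996], [-1.0, -0.003, -0.001]]
force: [0.6, 0.5, -2.0]
width: 47.7
```

Run:
```python
from h import *
p=r.snapshot("wrist");save(p,"w7")
np.savez("w7.npz",**{k:p[k] for k in "color K R t".split()})
s=r.sense();print(s["time"],s["tool_pos"],np.degrees(np.arctan2(s["ee_rot"][1][1],s["ee_rot"][0][1])))
for n in ("side","scene"):
    p=r.snapshot(n)
    print([(round(d["conf"],2),w(p,d["at"]).round(0).tolist()) for d in r.place_of(p,"plate_end_a")])
    c=px(p,[595,-200,60]);x,y=int(c[0]),int(c[1])
    im=cv2.cvtColor(p["color"],cv2.COLOR_RGB2BGR)[max(0,y-60):y+60,max(x-80,0):x+80]
    cv2.imwrite("pics/%s7c.png"%n,cv2.resize(im,None,fx=5,fy=5,interpolation=2)[:600,:800])
```

```text
16.075 [ 589.68134902 -232.4731362    64.85033817] -5.14480342115907
[(0.78, [587.0, -254.0, 85.0]), (0.78, [235.0, 452.0, 3.0]), (0.66, [197.0, 254.0, 1.0])]
[(0.87, [200.0, 250.0, 4.0]), (0.66, [600.0, -108.0, 81.0]), (0.63, [591.0, -257.0, 86.0]), (0.61, [240.0, 450.0, 4.0]), (0.53, [370.0, -141.0, -3.0])]
```

View pics/w7.png

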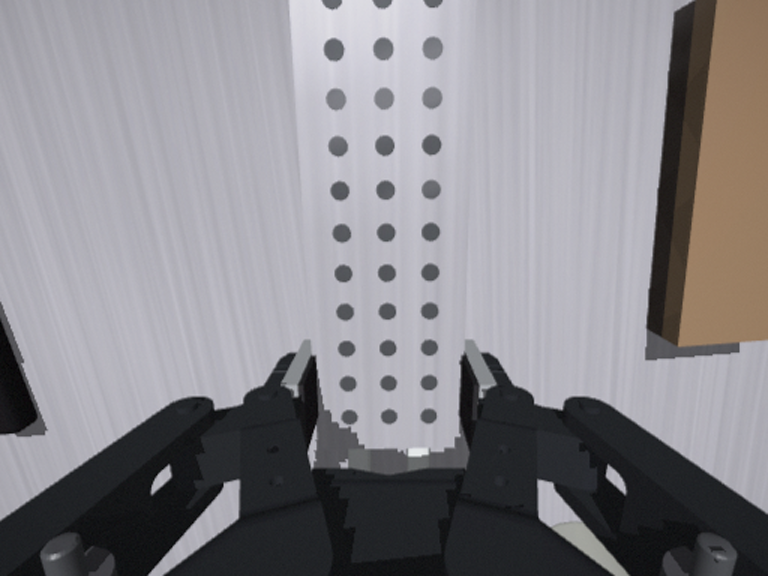

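View pics/side7c.png

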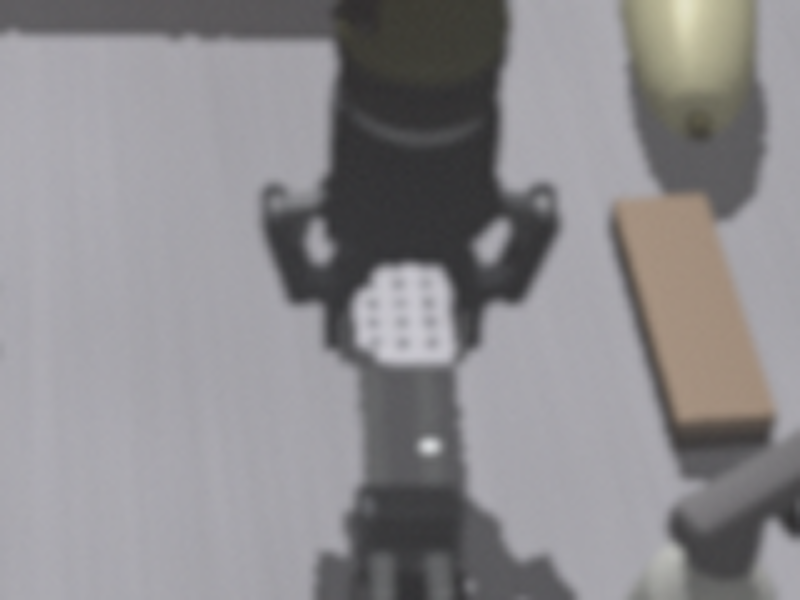

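View pics/scene7c.png

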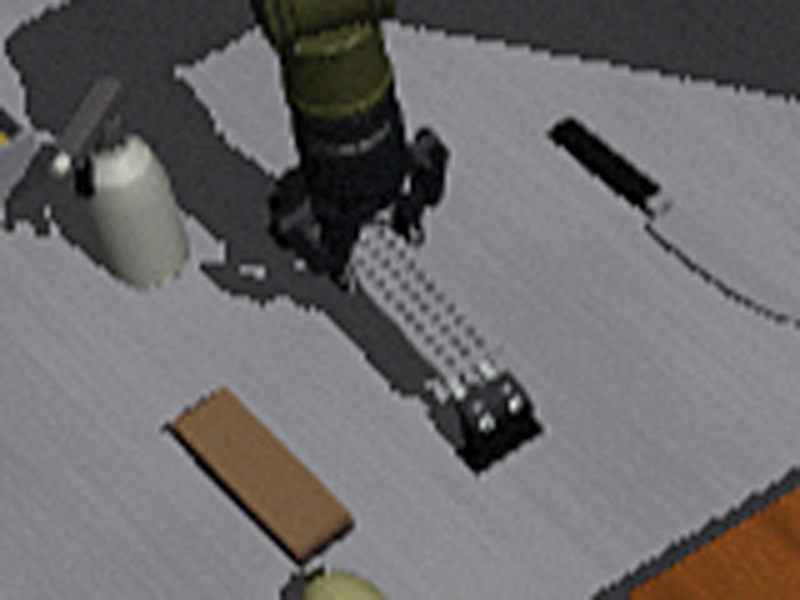

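The plate hangs straight over the rails: its near end is at (410,360) in the side crop, centred over the jaw, and its far end is just short of the stop. I'll back off 6 mm from the stop and lower.

>>> carry_out(
  fingers=[1,1,1,1,1,1],
  travel=[
    [-0.6,-6,0],
    [0,0,-8],
    [0,0,-8],
    [0,0,-4],
    [0,0,-2],
    [0,0,0],
  ],
  rot=[
    [0,0,0],
    [0,0,0],
    [0,0,0],
    [0,0,0],
    [0,0,0],
    [0,0,0],
  ],
)

```text
time: 17.02
tool_pos: [589.1, -238.5, 42.3]
ee_rot: [[-0.0, 0.996, -0.09], [0.0, -0.09, -0.996], [-1.0, -0.0, -0.0]]
force: [-1.0, 0.4, -3.0]
width: 47.6
```

>>> carry_out(
  fingers=[1,1,1],
  travel=[
    [0,0,-1],
    [0,0,-1],
    [0,0,0],
  ],
  rot=[
    [0,0,0],
    [0,0,0],
    [0,0,0],
  ],
)

```text
time: 17.4
tool_pos: [589.1, -238.6, 40.6]
ee_rot: [[0.0, 0.996, -0.09], [-0.0, -0.09, -0.996], [-1.0, 0.0, 0.0]]
force: [0.1, -0.4, -2.1]
width: 47.3
```

>>> carry_out(
  fingers=[1,1,1],
  travel=[
    [0,0,-1],
    [0,0,-1],
    [0,0,0],
  ],
  rot=[
    [0,0,0],
    [0,0,0],
    [0,0,0],
  ],
)

```text
time: 17.77
tool_pos: [589.2, -238.6, 38.6]
ee_rot: [[0.0, 0.996, -0.09], [0.0, -0.09, -0.996], [-1.0, 0.0, -0.0]]
force: [0.2, 0.1, -1.3]
width: 48.1
```

>>> carry_out(
  fingers=[1,1],
  travel=[
    [0,0,-1],
    [0,0,0],
  ],
  rot=[
    [0,0,0],
    [0,0,0],
  ],
)

```text
time: 18.02
tool_pos: [589.2, -238.6, 37.6]
ee_rot: [[0.0, 0.996, -0.09], [-0.0, -0.09, -0.996], [-1.0, 0.0, 0.0]]
force: [-0.6, 0.4, -1.4]
width: 47.9
```

>>> carry_out(
  fingers=[1,1],
  travel=[
    [0,0,-1],
    [0,0,0],
  ],
  rot=[
    [0,0,0],
    [0,0,0],
  ],
)

```text
time: 18.27
tool_pos: [589.3, -238.6, 37.5]
ee_rot: [[0.001, 0.996, -0.09], [-0.0, -0.09, -0.996], [-1.0, 0.001, 0.0]]
force: [-1.7, 0.1, 4.4]
width: 47.5
```

Run:
```python
from h import *
p=r.snapshot("scene")
s=r.sense();print(s["time"],s["tool_pos"],s["force"],s["moment"])
c=px(p,[595,-200,60]);x,y=int(c[0]),int(c[1])
im=cv2.cvtColor(p["color"],cv2.COLOR_RGB2BGR)[max(0,y-60):y+60,max(x-80,0):x+80]
cv2.imwrite("pics/scene8c.png",cv2.resize(im,None,fx=5,fy=5,interpolation=2)[:600,:800])
```

```text
18.325 [ 589.26235094 -238.64361856   37.50960926] [-2.26748274  1.0718903   4.1913247 ] [ 0.15191465  0.44626873 -0.00137326]
```

View pics/scene8c.png

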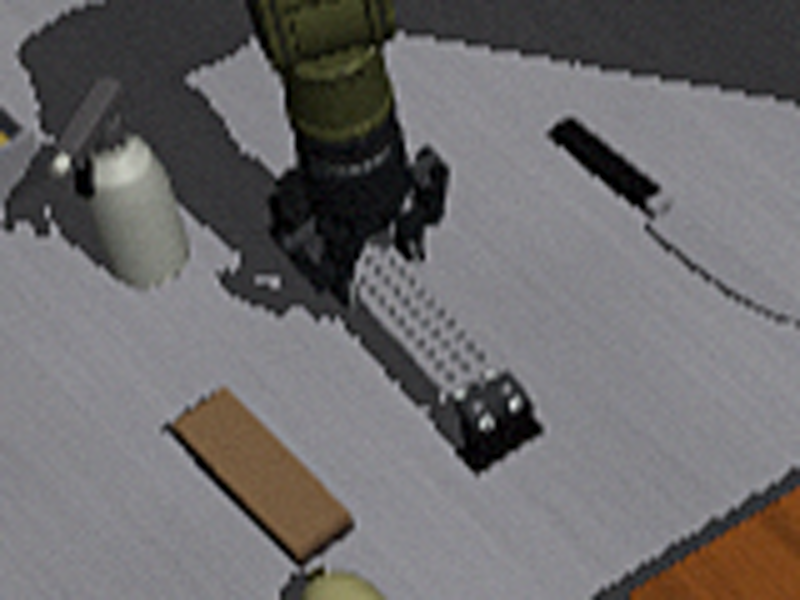

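The contact force went from −1.4 to +4.4 N, at the expected height, so the plate is on the rails. I'll open, rise and look.

>>> carry_out(
  fingers=[0.3,0,0,0,0,0,0,0,0,0,0],
  travel=[
    [0,0,0],
    [0,0,0],
    [0,0,0],
    [0,0,0],
    [0,0,20],
    [0,0,40],
    [0,-10,50],
    [0,-15,50],
    [-3,-20,40],
    [0,0,0],
    [0,0,0],
  ],
  rot=[
    [0,0,0],
    [0,0,0],
    [0,0,0],
    [0,0,0],
    [0,0,0],
    [0,0,0],
    [0,0,0],
    [0,0,0],
    [0,0,0],
    [0,0,0],
    [0,0,0],
  ],
)

```text
time: 19.7
tool_pos: [585.8, -283.4, 235.9]
ee_rot: [[-0.001, 0.996, -0.09], [0.001, -0.09, -0.996], [-1.0, -0.001, -0.001]]
force: [-0.4, -0.3, -0.3]
width: 85.0
```

Run:
```python
from h import *
p=r.snapshot("wrist");save(p,"w9")
np.savez("w9.npz",**{k:p[k] for k in "color K R t".split()})
s=r.sense();print(s["time"],s["tool_pos"],s["width"])
for n in["plate","jaw_pad","holder","plate_end_a"]:
  print(n,[(round(d["conf"],2),w(p,d["at"]).round(0).tolist()) for d in r.place_of(p,n)])
```

```text
19.75 [ 585.44427768 -282.93700993  235.08908612] 85.33548099988
plate [(0.9, [598.0, -185.0, 54.0])]
jaw_pad [(0.57, [586.0, -337.0, 71.0])]
holder []
plate_end_a [(0.64, [586.0, -260.0, 58.0]), (0.58, [601.0, -113.0, 57.0])]
```

View pics/w9.png

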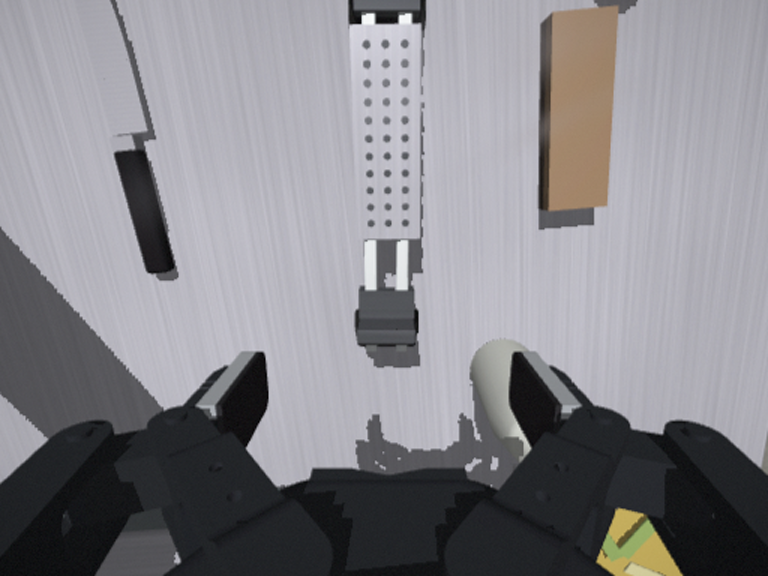

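The plate lies flat, straight and centred on the rails, at px (388,130). The gap to the stop is about 9 mm (rows 12–25), and to the jaw about 39 mm (rows 239–288). Next I'll go behind the jaw with the fingers shut.

>>> carry_out(
  fingers=[0.5,1,1,1,1,1,1,1,1,1],
  travel=[
    [-3,-30,0],
    [-3,-30,0],
    [-3,-30,0],
    [0,-1,-40],
    [0,0,-40],
    [0,0,-40],
    [0,0,-30],
    [0,0,-15],
    [0,0,-5],
    [0,0,0],
  ],
  rot=[
    [0,0,0],
    [0,0,0],
    [0,0,0],
    [0,0,0],
    [0,0,0],
    [0,0,0],
    [0,0,0],
    [0,0,0],
    [0,0,0],
    [0,0,0],
  ],
)

```text
time: 21.2
tool_pos: [577.7, -374.8, 67.2]
ee_rot: [[0.001, 0.996, -0.09], [-0.001, -0.09, -0.996], [-1.0, 0.001, 0.001]]
force: [0.1, -1.0, -0.8]
width: 0.1
```

Run:
```python
from h import *
p=r.snapshot("wrist");save(p,"w10")
s=r.sense();print(s["time"],s["tool_pos"],s["force"])
for n in ("side",):
    p=r.snapshot(n)
    c=px(p,[595,-330,60]);x,y=int(c[0]),int(c[1])
    im=cv2.cvtColor(p["color"],cv2.COLOR_RGB2BGR)[max(0,y-60):y+60,max(x-80,0):x+80]
    cv2.imwrite("pics/%s10c.png"%n,cv2.resize(im,None,fx=5,fy=5,interpolation=2)[:600,:800])
```

```text
21.25 [ 577.9716541  -375.04041186   67.78213723] [-0.25386439  0.02089083 -0.10371172]
```

View pics/w10.png

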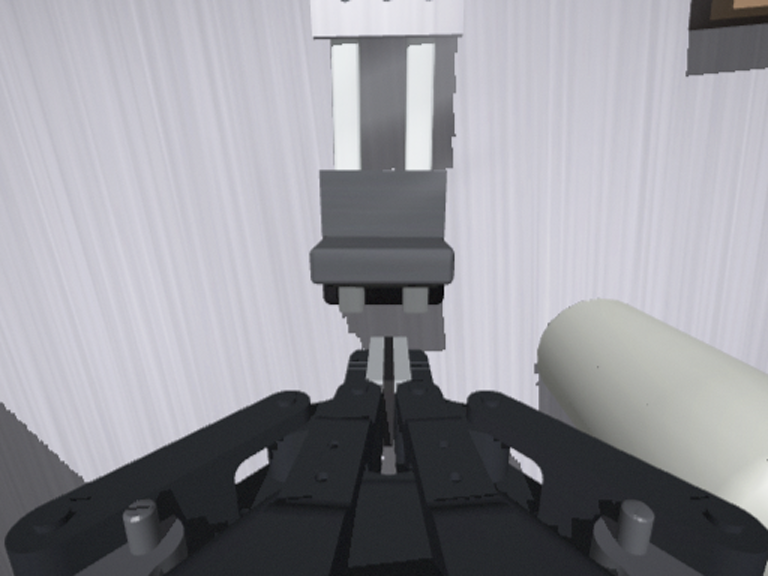

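View pics/side10c.png

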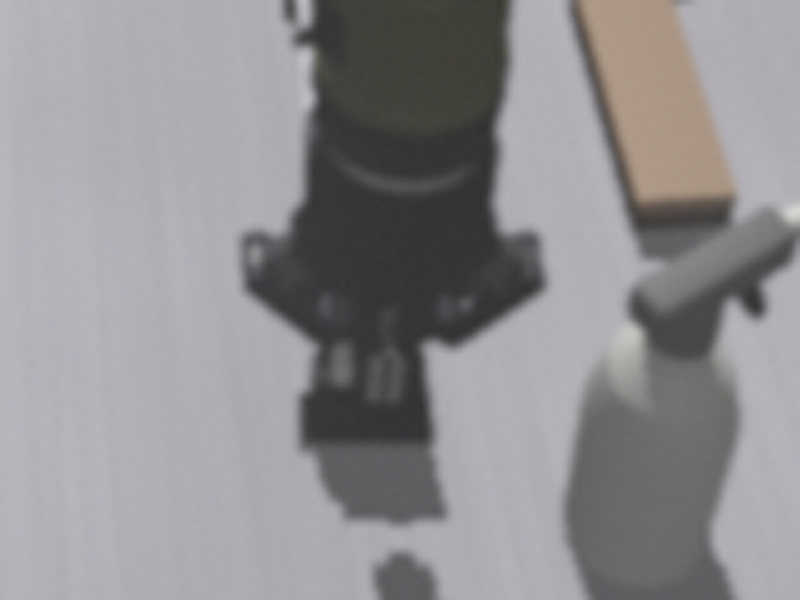

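The fingers are centred behind the push plate at px (388,360), and the spray is clear. Now I'll push along the holder axis.

>>> carry_out(
  fingers=[1,1,1,1,1,1,1,1,1,1,1],
  travel=[
    [-0.8,6,-1],
    [0.5,6,0],
    [0.6,6,0],
    [0.5,6,0],
    [0.6,6,0],
    [0.5,6,0],
    [0.6,6,0],
    [0.5,6,0],
    [0.6,6,0],
    [0.5,5,0],
    [0,0,0],
  ],
  rot=[
    [0,0,0],
    [0,0,0],
    [0,0,0],
    [0,0,0],
    [0,0,0],
    [0,0,0],
    [0,0,0],
    [0,0,0],
    [0,0,0],
    [0,0,0],
    [0,0,0],
  ],
)

```text
time: 22.68
tool_pos: [581.4, -314.5, 65.6]
ee_rot: [[0.0, 0.996, -0.089], [0.001, -0.089, -0.996], [-1.0, 0.0, -0.001]]
force: [-0.4, -0.6, 0.7]
width: -0.1
```

Run:
```python
from h import *
p=r.snapshot("wrist");save(p,"w11")
s=r.sense();print(s["time"],s["tool_pos"],s["force"])
```

```text
22.725 [ 581.33957622 -314.51744227   65.39620611] [ 0.60089476 -0.59048605  0.4014138 ]
```

View pics/w11.png

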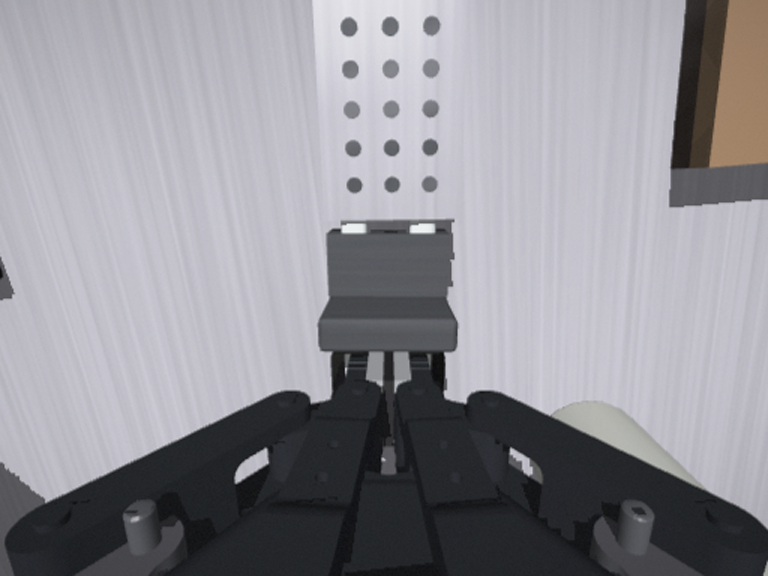

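The jaw is about 4 mm short of the plate (rows 221–230) and square to it. I'll continue slowly, watching the force.

>>> carry_out(
  fingers=[1,1,1,1,1,1],
  travel=[
    [0.1,2,0],
    [0.2,2,0],
    [0.2,2,0],
    [0.2,2,0],
    [0.2,2,0],
    [0,0,0],
  ],
  rot=[
    [0,0,0],
    [0,0,0],
    [0,0,0],
    [0,0,0],
    [0,0,0],
    [0,0,0],
  ],
)

```text
time: 23.48
tool_pos: [582.2, -305.4, 65.4]
ee_rot: [[-0.0, 0.996, -0.09], [0.0, -0.09, -0.996], [-1.0, -0.0, -0.0]]
force: [0.4, -4.0, -1.4]
width: 0.3
```

>>> carry_out(
  fingers=[1,1],
  travel=[
    [0.1,1.5,0],
    [0,0,0],
  ],
  rot=[
    [0,0,0],
    [0,0,0],
  ],
)

```text
time: 23.72
tool_pos: [582.3, -303.9, 65.4]
ee_rot: [[0.0, 0.996, -0.09], [0.0, -0.09, -0.996], [-1.0, -0.0, -0.0]]
force: [0.5, -3.5, -1.8]
width: -0.0
```

>>> carry_out(
  fingers=[1,1],
  travel=[
    [0.1,1,0],
    [0,0,0],
  ],
  rot=[
    [0,0,0],
    [0,0,0],
  ],
)

```text
time: 23.98
tool_pos: [582.4, -303.0, 65.5]
ee_rot: [[-0.0, 0.996, -0.09], [0.0, -0.09, -0.996], [-1.0, -0.0, -0.0]]
force: [0.4, -3.2, -2.3]
width: -0.2
```

>>> carry_out(
  fingers=[1,1],
  travel=[
    [0.1,1,0],
    [0,0,0],
  ],
  rot=[
    [0,0,0],
    [0,0,0],
  ],
)

```text
time: 24.22
tool_pos: [582.4, -301.9, 65.5]
ee_rot: [[-0.0, 0.996, -0.09], [0.0, -0.09, -0.996], [-1.0, -0.0, -0.0]]
force: [0.8, -4.1, -2.2]
width: -0.1
```

>>> carry_out(
  fingers=[1,1],
  travel=[
    [0.1,1,0],
    [0,0,0],
  ],
  rot=[
    [0,0,0],
    [0,0,0],
  ],
)

```text
time: 24.48
tool_pos: [582.5, -300.9, 65.5]
ee_rot: [[-0.0, 0.996, -0.09], [0.0, -0.09, -0.996], [-1.0, -0.0, -0.0]]
force: [0.9, -3.3, -3.0]
width: -0.3
```

>>> carry_out(
  fingers=[1,1],
  travel=[
    [0.1,1,0],
    [0,0,0],
  ],
  rot=[
    [0,0,0],
    [0,0,0],
  ],
)

```text
time: 24.72
tool_pos: [582.5, -300.8, 65.6]
ee_rot: [[-0.0, 0.996, -0.09], [-0.002, -0.09, -0.996], [-1.0, -0.0, 0.002]]
force: [0.6, -5.5, -3.1]
width: -0.1
```

It stalled at the predicted y ≈ −301. One more millimetre to confirm it is snug.

>>> carry_out(
  fingers=[1,1,1],
  travel=[
    [0.1,1,0],
    [0.1,1,0],
    [0,0,0],
  ],
  rot=[
    [0,0,0],
    [0,0,0],
    [0,0,0],
  ],
)

```text
time: 25.1
tool_pos: [582.5, -300.8, 65.6]
ee_rot: [[-0.001, 0.996, -0.091], [-0.005, -0.091, -0.996], [-1.0, -0.0, 0.005]]
force: [-0.5, -10.8, -4.3]
width: 0.1
```

>>> carry_out(
  fingers=[1,1,1,1,1,1,1,1,1],
  travel=[
    [-0.2,-5,0],
    [-1,-12,0],
    [-2,-20,0],
    [0,0,20],
    [0,0,45],
    [0,0,50],
    [0,0,50],
    [0,0,20],
    [0,0,0],
  ],
  rot=[
    [0,0,0],
    [0,0,0],
    [0,0,0],
    [0,0,0],
    [0,0,0],
    [0,0,0],
    [0,0,0],
    [0,0,0],
    [0,0,0],
  ],
)

```text
time: 26.22
tool_pos: [580.5, -336.5, 252.9]
ee_rot: [[0.004, 0.996, -0.091], [-0.002, -0.091, -0.996], [-1.0, 0.004, 0.002]]
force: [0.8, 0.6, -0.1]
width: -0.1
```

Run:
```python
from h import *
p=r.snapshot("wrist");save(p,"w12")
s=r.sense();print(s["time"],s["tool_pos"],s["force"])
im=cv2.cvtColor(p["color"],cv2.COLOR_RGB2BGR)
c=[px(p,X) for X in([603,-105,58],[587,-255,58])];print(c)
t=[im[max(0,int(v)-30):max(0,int(v)-30)+60,int(u)-40:int(u)+40] for u,v in c]
cv2.imwrite("pics/w12z.png",np.hstack([cv2.resize(a,(400,300),interpolation=0) for a in t]))
p=r.snapshot("scene");save(p,"scene12")
c=px(p,[595,-200,60]);x,y=int(c[0]),int(c[1])
im=cv2.cvtColor(p["color"],cv2.COLOR_RGB2BGR)[max(0,y-60):y+60,max(x-80,0):x+80]
cv2.imwrite("pics/scene12c.png",cv2.resize(im,None,fx=5,fy=5,interpolation=2)[:600,:800])
```

```text
26.275 [ 579.72031448 -335.91860903  250.84108149] [-0.18761442  0.71009749 -0.72218591]
[array([258.55742096, -46.09961403]), array([256.54447302, 105.85806517])]
```

View pics/w12.png

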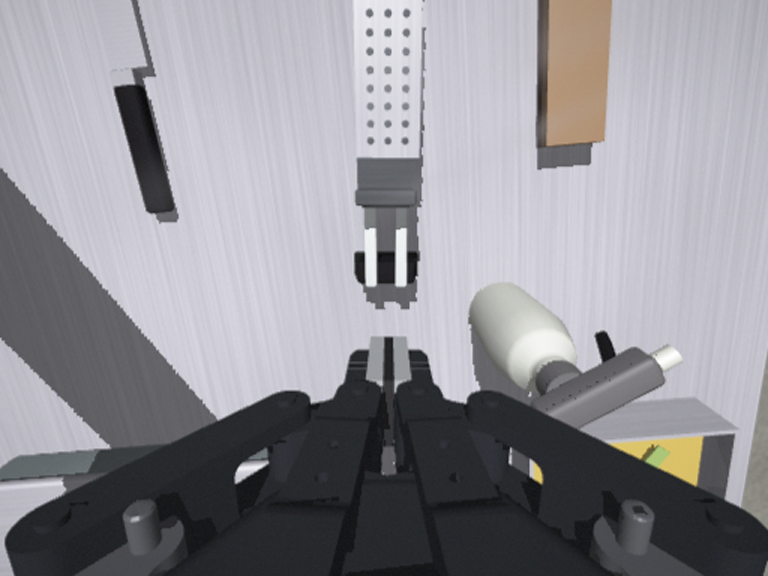

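View pics/w12z.png

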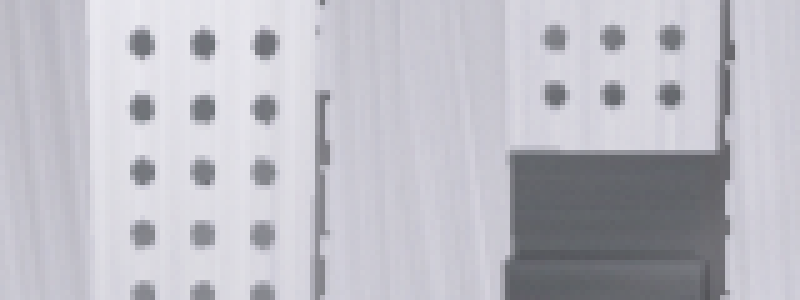

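View pics/scene12c.png

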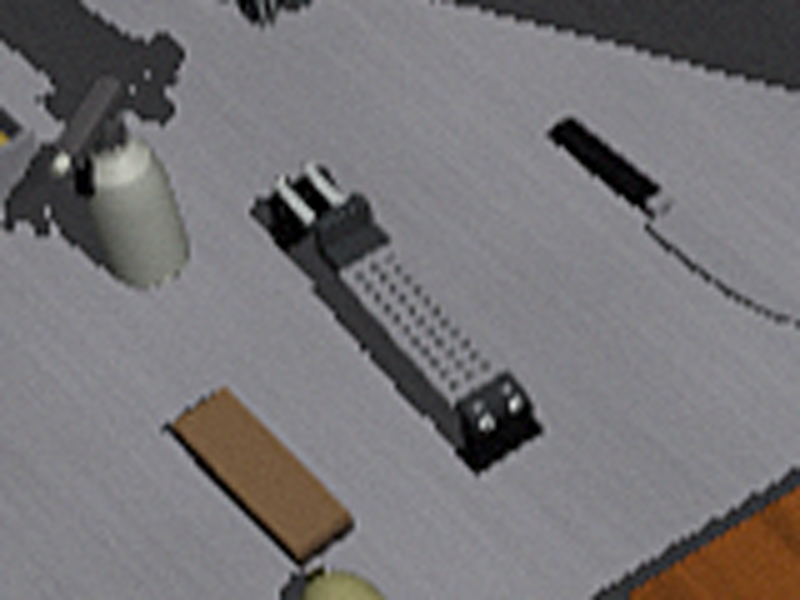

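The jaw is flush with the plate's near end at px (388,158). A quick wrist look at the stop end will settle the rest.

>>> carry_out(
  fingers=[1,1,1,1,1],
  travel=[
    [0,35,0],
    [0,40,0],
    [0,40,0],
    [0,20,0],
    [0,0,0],
  ],
  rot=[
    [0,0,0],
    [0,0,0],
    [0,0,0],
    [0,0,0],
    [0,0,0],
  ],
)

```text
time: 26.95
tool_pos: [579.2, -199.2, 249.6]
ee_rot: [[-0.002, 0.996, -0.088], [0.0, -0.088, -0.996], [-1.0, -0.002, -0.0]]
force: [-0.0, -0.3, -0.1]
width: 0.2
```

Run:
```python
from h import *
p=r.snapshot("wrist");print(r.sense()["time"])
im=cv2.cvtColor(p["color"],cv2.COLOR_RGB2BGR)
u,v=px(p,[595,-180,58]);print(u,v)
v0=max(0,int(v)-100);a=im[v0:v0+200,int(u)-75:int(u)+75]
cv2.imwrite("pics/w13.png",cv2.resize(a,None,fx=3,fy=3,interpolation=0))
```

```text
27.0
269.66552017053937 157.93178948362197
```

View pics/w13.png

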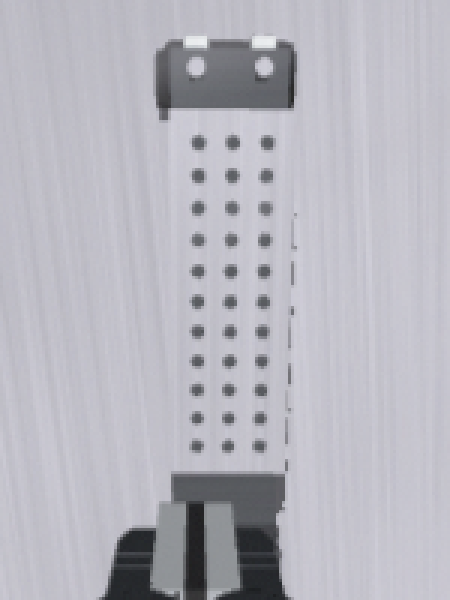

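The plate touches the stop (row 108) and the jaw (row 474) with no gap, and it is straight. Handing in.

```bash
python3 -c "
from rig import r
print(r.close_job())"
```

```text
the job is handed in; nothing more can be done
None
```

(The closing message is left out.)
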